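# Find the closed slot in a portioning board with the fish stop

### The arm

A 6-joint arm with a two-finger parallel gripper is mounted at the origin on the work surface. World frame = base frame: x ahead of the robot, y to its left, z up, the work surface at z = 0. Lengths are in mm, angles in rad, forces in N, time in s.
With the tool pointing down it reaches from about 400 to 925 mm from the base axis. Payload 12.5 kg.
Tool frame: the origin (TCP) lies on the mounting face of the last link; the fingertips stand 190 mm ahead of it and the grasp point (between the pads) lies 171 mm ahead of it; x points along the fingers, y is the direction in which the jaws open and shut, and the axes are right-handed (so a half turn about x gives the same grasp; the last joint's range is limited). The gripper opens to 95 mm and grips with 3 to 60 N. Pads are 20 mm wide; open, the fingers measure 119 mm over their backs; the gripper's body (75 mm by 180 mm) begins 59 mm behind the grasp point.
Start: joints at [1.193, 0.491, 1.559, -0, 1.092, -0.106], TCP at [167.767, 602.062, 404.761] pointing down, gripper open.
Joint ranges: [-3.1, 3.1], [-0.84, 2.19], [0.05, 2.79], [-1.13, 4.28], [0.06, 2.93], [-2.69, 2.69]. Speed limits (rad/s): [2.22, 2.22, 2.79, 3.14, 3.14, 3.14].

### API

Orientations are given as [roll, pitch, yaw] about the fixed x, y, z axes, in that order (R = Rz(yaw) Ry(pitch) Rx(roll)).
In Python, from cell import env, eyes gives the robot as it stands. The module is installed in compiled form; this text tells all that it offers.
- The arm moves only by the tool jog_arm, never from a script. Its argument "deltas" is one flat list of numbers, 7 for each row, row after row: the shift along the tool's x, y, z in mm, then the turn, a rotation vector about the tool's x, y, z in rad, then the opening, from 0 (shut) to 1 (fully open). A call has 1 to 10 rows; each row shifts and turns the pose as measured when the row begins, along the tool's axes as they then stand; what a row does not reach is not made up. A row lasts 1/8 s, in which the tool goes at most 62.5 mm and 10.7 degrees, less where a joint would pass 70% of its speed; a pose out of reach is approached as far as the arm can. A call is refused whole if a number of a shift passes 62.5 or a number of a turn 0.188, either way. A call with a gripper value outside its range is refused whole. The fingers move at their own pace and stop on an object; the grip force is fixed at half the most. Time passes only in rows, so rows that do not move let the fingers close. It gives the time, the measured TCP pose, the force and the opening at its end, in the units of the state.
- env.state(): the state, without advancing time (a new reading comes with each control period).
- eyes.read_camera(name): name is "side" or "top"; returns a dict with "image" (480x640x3 uint8, red, green, blue), "fovy" (degrees; the focal length in pixels is half the picture's height over the tangent of half this angle, whatever the lens; pixels are square), "cx", "cy" (the principal point, pixels), "world_from_camera" (4x4, takes a point from camera to world coordinates). Camera axes: x right, y up, looking along -z (the intrinsics and any distortion apply to the point x, -y, -z); pixel columns grow to the right and rows downward; lengths in mm; the calibration is good to about 2 mm. A picture is of the moment at which its call begins. There is no depth.
- env.job_done(): hands the job in, once; it reports no verdict.
The state is a dict: "t": time; "joints": joint angles; "qvel": joint speeds; "tau": joint torques, N m; "eef_pos": TCP position; "tcp_rot": TCP orientation; "ft_force": force on the tool from outside, world axes, zero at the start; "moment": the same for the moment, N m; "opening": opening from 0.0 (shut) to 1.0 (fully open).
Only numpy, scipy, OpenCV 4.12 (cv2) and the standard library are available. Lean on these libraries where they do the work, as an engineer would, in place of code of your own. Each camera call takes 0.05 s, during which the arm holds its last target.

### The job

Take the blue fish stop out of its grey stand and set its steel tongue down gently on the white portioning board, close to the orange end rail and midway across the board. Keeping the tongue on the board with a light, even touch, drag it straight along the board towards the grey end until it drops into the hidden slot, and stop there. Leave the stop standing upright in the slot, fully down with its blue shoulder resting on the board, without forcing anything, and leave the other kitchen things where they are.

Things in the scene. Friction and masses are not known exactly. Their poses are not given: they have to be found in the camera images.
- board: white portioning board fixed to the counter, 150 (x) x 340 (y) mm, origin at the centre of its underside, long axis y. Flat white deck 30 mm above the origin, 130 mm wide in x, free from y = -130 to +130 mm between two end rails 40 mm long that stand 12 mm above the deck: orange at the -y end, grey at the +y end. Flush aluminium edges with ticks
- deck_mid (a point): middle of the deck's top, axes as the board's. One hidden slot (11 mm wide in y, 80 mm long along x, centred on x = 0, 20 mm deep) lies with its centre anywhere from y = -45 to +45 mm, not reported. A flush sprung shutter of the same white closes it: it gives at 0.4 N, pushes back 1 N fully down, less than the stop weighs. The rest of the deck is hard; friction 0.5 to 1
- landing (a point): on the deck, 45 mm from the orange rail, at board x = 0, y = -85 mm: a good place to set the tongue down; axes as the board's
- stop: the blue fish stop, 0.24 to 0.39 kg, 88 mm tall, origin at the middle of the bottom of its tongue, z up, x along its width. Bottom to top: a steel tongue 40 (x) x 8 (y) mm and 14 mm long with a half-round lower edge of radius 4 mm; a blue shoulder 64 (x) x 28 (y) x 14 mm; a blue upright grip 56 (x) x 20 (y) x 60 mm, to be pinched across its 20 mm thickness (along y)
- stop_mid (a point): centre of the stop's grip, 58 mm above the bottom of the tongue; axes as the stop's (x along the grip's 56 mm width, y across its 20 mm thickness, z up)
- stop_foot (a point): middle of the bottom edge of the stop's steel tongue; axes as the stop's. With the tongue on the deck it is 30 mm above the board's origin; fully home in the slot 16 mm above it
- stand: grey stand fixed to the counter, 90 (x) x 60 (y) x 20 mm high, origin at the centre of its underside; the stop waits in it upright, tongue in an open groove 20 mm wide along x, shoulder on its top. The stop lifts straight up out of it
- bottle_mid (a point): clear plastic water bottle with a blue band, 64 mm diameter, 200 mm tall; its centre. Leave it alone
- clear_cup_mid (a point): clear plastic cup, 84 mm diameter, 85 mm tall; its centre. Leave it alone
- paper_cup_mid (a point): white paper cup, 72 mm diameter, 85 mm tall; its centre. Leave it alone
- jar_mid (a point): amber glass jar, 60 mm diameter, 75 mm tall; its centre. Leave it alone
- spatula_grip (a point): spatula lying on the counter; middle of its handle. Leave it alone
- brush_grip (a point): brush lying on the counter; middle of its handle. Leave it alone
There are look-alikes about, which are no part of the job. There is more than one size of the stop; the job needs the largest.

How it is judged:
By the outcome, as a careful person would: the job done as asked, in the order asked, and still so for the second after the job is handed in, with the robot touching nothing.
It also fails if it takes over 72 s, if anything falls off the work surface, if the arm or the gripper's body presses on something with over 40 N, if the wrist force passes 120 N, or if a joint passes its speed limit or range.

## Working session

There is one attempt and no reset: what is moved stays moved. The work goes in short steps, Python scripts to look and compute and a tool call to move; the robot and the scene stay as the last step left them, time stands still between calls to the robot, and variables do not carry over. Pictures are saved under pics/ and viewed, and the job is handed in when it is done.

Besides the shell and the picture viewer there is one more tool, called after "Request:" by a JSON object that holds its "name" and its "arguments", one argument or row to a line. jog_arm: Moves the arm, as the interface text tells. Its arguments: {"type":"object","properties":{"deltas":{"type":"array","items":{"type":"number"}}},"required":["deltas"]}

```bash
mkdir -p pics; python3 - <<'E'
from cell import env, eyes
import cv2,numpy as np,pickle
s=env.state();print(s)
for n in("side","top"):
    d=eyes.read_camera(n);pickle.dump(d,open(n+'.pkl','wb'))
    print(n,{k:v for k,v in d.items() if k!='image'})
    cv2.imwrite(f'pics/{n}0.png',d['image'][:,:,::-1])
E
```

```text
{'t': 0.0, 'joints': array([ 1.19340577e+00,  4.91523279e-01,  1.55946026e+00, -5.88666102e-06,
        1.09170627e+00, -1.05583979e-01]), 'qvel': array([-0.0009513 , -0.00066226, -0.00054177, -0.00025065, -0.00119274,
       -0.00215413]), 'tau': array([ 2.40867892e-03, -6.12632275e+01, -2.58193821e+01,  6.92475890e-02,
        4.80726804e-02, -7.65049072e-05]), 'eef_pos': array([167.74751321, 602.02184469, 404.1804565 ]), 'tcp_rot': array([-1.67162172,  1.56969916, -1.94342558]), 'ft_force': array([-0.17558625,  0.07583246, -0.23805556]), 'moment': array([0.02331475, 0.04292388, 0.03356836]), 'opening': 0.9963938178436516}
side {'fovy': 45.82476894503945, 'cx': 313.24671863045666, 'cy': 239.6120253721147, 'world_from_camera': array([[ 8.16786994e-01,  3.36064844e-01, -4.68955676e-01,
        -3.84148470e+01],
       [-5.76938255e-01,  4.77352737e-01, -6.62779461e-01,
        -8.56949274e+02],
       [ 1.12039940e-03,  8.11908114e-01,  5.83784172e-01,
         8.46122720e+02],
       [ 0.00000000e+00,  0.00000000e+00,  0.00000000e+00,
         1.00000000e+00]])}
top {'fovy': 42.49682427552779, 'cx': 323.704436953064, 'cy': 249.58175292723297, 'world_from_camera': array([[ 2.00631995e-02,  9.78852364e-01, -2.03581723e-01,
         2.82032505e+02],
       [-9.99773630e-01,  1.81999876e-02, -1.10204241e-02,
         1.13443204e+01],
       [-7.08218333e-03,  2.03756744e-01,  9.78995931e-01,
         1.50921175e+03],
       [ 0.00000000e+00,  0.00000000e+00,  0.00000000e+00,
         1.00000000e+00]])}
```

```bash
ls .
```

```text
pics
side.pkl
top.pkl
```

View pics/top0.png

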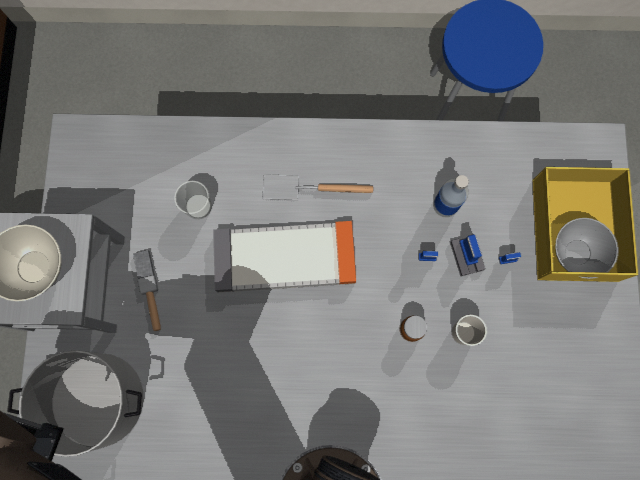

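View pics/side0.png

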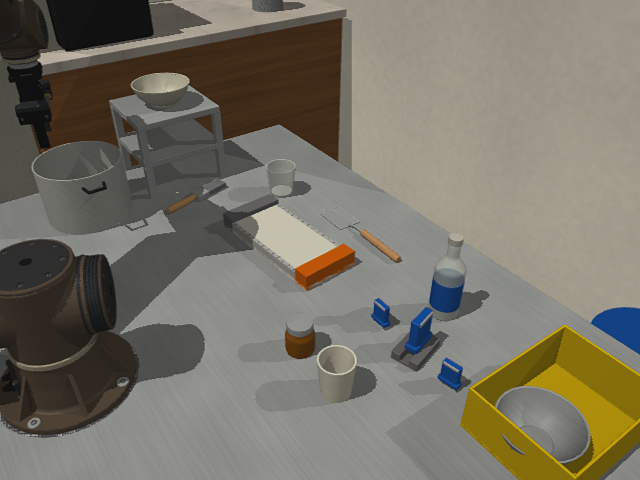

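The blue candidates in the top view are (428,255), (510,258) and the one in the grey stand at (472,248). The last is the largest and the only one in a stand, which fits the description. I'll confirm it in a crop and write the helpers.

```bash
cat > h.py <<'E'
import numpy as np,cv2,pickle
def K(d):
    f=240/np.tan(np.radians(d['fovy'])/2);return f
def cast(d,uv,z):
    uv=np.atleast_2d(uv).astype(float);f=K(d);W=d['world_from_camera']
    r=np.c_[(uv[:,0]-d['cx'])/f,-(uv[:,1]-d['cy'])/f,-np.ones(len(uv))]@W[:3,:3].T
    o=W[:3,3];return o+r*((z-o[2])/r[:,2])[:,None]
def proj(d,P):
    P=np.atleast_2d(P).astype(float);W=d['world_from_camera'];f=K(d)
    c=(P-W[:3,3])@W[:3,:3]
    return np.c_[d['cx']+f*c[:,0]/-c[:,2],d['cy']-f*c[:,1]/-c[:,2]]
def load(n):return pickle.load(open(n+'.pkl','rb'))
def crop(d,x0,y0,x1,y1,k,fn):
    cv2.imwrite(fn,cv2.resize(d['image'][y0:y1,x0:x1,::-1],None,fx=k,fy=k,interpolation=cv2.INTER_CUBIC))
E
python3 - <<'E'
from h import *
t=load('top');s=load('side')
crop(t,410,165,530,285,5,'pics/c1.png')
crop(s,360,220,480,380,3.7,'pics/c2.png')
crop(t,205,210,365,300,5,'pics/c3.png')
for d in(t,s):
    h=cv2.cvtColor(d['image'],cv2.COLOR_RGB2HSV)
    m=cv2.inRange(h,(105,120,40),(125,255,255))
    n,l,st,c=cv2.connectedComponentsWithStats(m)
    for i in range(1,n):
        if st[i,4]>30: print(st[i],c[i].round(1))
E
```

```text
[ 442    0  101   93 7416] [492.1  45.2]
[435 191  27  24 229] [444.4 206.7]
[460 235  22  30 367] [470.3 249.8]
[419 251  19  10 155] [427.6 255.5]
[499 253  22  11 139] [508.8 257.9]
[430 277  34  36 769] [444.9 297.2]
[371 298  20  30 327] [381.1 313.8]
[405 307  28  47 715] [418.9 332. ]
[ 591  307   49   47 1400] [621.  325.4]
[438 358  25  32 445] [450.5 374.4]
```

View pics/c1.png

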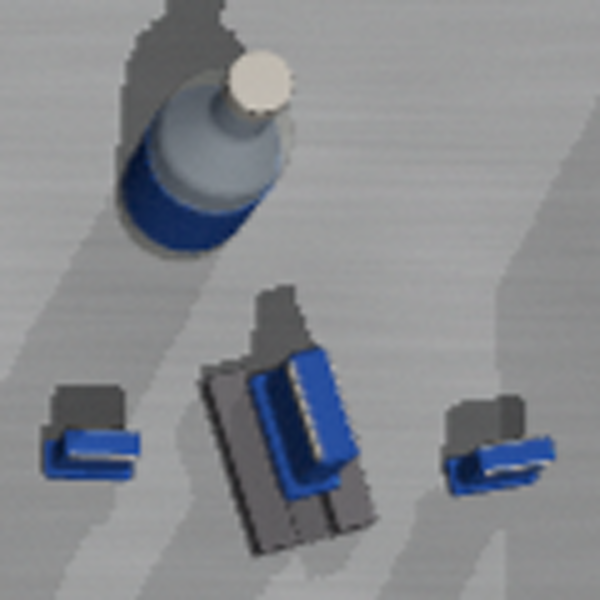

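View pics/c2.png

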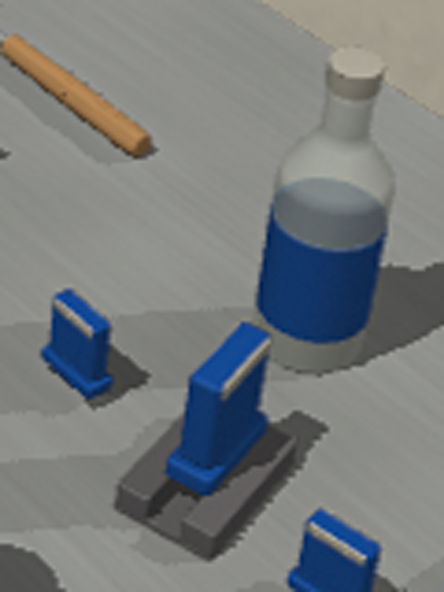

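View pics/c3.png

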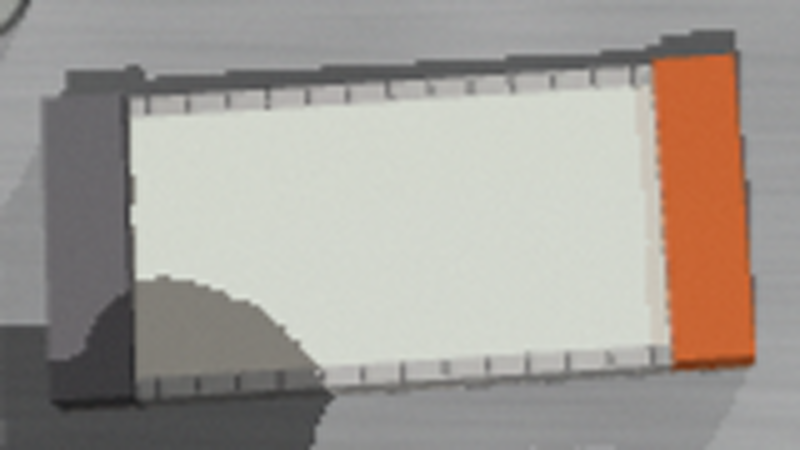

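The crop confirms it: the stop in the stand is clearly the largest, about 1.5× the other two. Next I'll measure its pose, the board and the bystanders.

```bash
python3 - <<'E'
from h import *
t=load('top');s=load('side')
def c(pts,ox,oy,k): return np.array(pts,float)/k+[ox,oy]+0.5/k-0.5
g=cast(t,c([(288,360),(322,347),(358,455),(320,468)],410,165,5),94)
print('grip top',g[:,:2].round(1),g.mean(0).round(1))
e=(g[1]-g[2]+g[0]-g[3]);print('len',[np.linalg.norm(g[0]-g[3]),np.linalg.norm(g[1]-g[2]),np.linalg.norm(g[0]-g[1]),np.linalg.norm(g[2]-g[3])],'yaw long',np.degrees(np.arctan2(e[1],e[0])))
st=cast(t,c([(205,372),(257,552),(375,520)],410,165,5),20);print('stand',st.round(1),np.linalg.norm(st[0]-st[1]),np.linalg.norm(st[1]-st[2]),'yaw',np.degrees(np.arctan2(*(st[0]-st[1])[1::-1])),'centre',((st[0]+st[2])/2).round(1))
# side grip top
gs=cast(s,c([(190,378),(243,322),(271,340),(222,396)],360,220,3.7),94);print('side grip',gs.round(1),gs.mean(0).round(1)); e=(gs[1]-gs[0]+gs[2]-gs[3]);print(np.degrees(np.arctan2(e[1],e[0])))
# board
o=cast(t,c([(652,58),(735,54),(754,362),(672,368)],205,210,5),42)
gr=cast(t,c([(42,98),(128,95),(134,400),(50,405)],205,210,5),42)
print('orange',o.round(1));print('grey',gr.round(1))
dk=cast(t,c([(128,95),(652,63),(672,362),(134,400)],205,210,5),30)
print(dk.round(1))
ax=gr.mean(0)-o.mean(0);print('board +y',np.linalg.norm(ax),np.degrees(np.arctan2(ax[1],ax[0])),'centre',(o.mean(0)+gr.mean(0))/2)
# masks
h=cv2.cvtColor(t['image'],cv2.COLOR_RGB2HSV)
m=cv2.inRange(h,(5,180,120),(15,255,255))
cs,_=cv2.findContours(m,cv2.RETR_EXTERNAL,cv2.CHAIN_APPROX_NONE)
k=max(cs,key=cv2.contourArea);print(cv2.boundingRect(k),cv2.minAreaRect(k))
print('orange mar',cast(t,cv2.boxPoints(cv2.minAreaRect(k)),42).round(1))
print('bottle cap',cast(t,c([(262,82)],410,165,5),200),'base',cast(t,c([(185,215)],410,165,5),0))
print('bottle side cap', cast(s,c([(355,62)],360,220,3.7),200))
E
```

```text
grip top [[ 613.7 -309. ]
 [ 620.3 -325.2]
 [ 568.8 -340.4]
 [ 562.3 -322.5]] [ 591.3 -324.3   94. ]
len [np.float64(53.15927340304866), np.float64(53.68343249762653), np.float64(17.40987318424466), np.float64(19.028365498269743)] yaw long 15.599656780412726
stand [[ 624.2 -284.7   20. ]
 [ 534.6 -308.1   20. ]
 [ 551.6 -366.1   20. ]] 92.61545599350711 60.407880056878845 yaw 14.61736174231427 centre [ 587.9 -325.4   20. ]
side grip [[ 563.3 -326.6   94. ]
 [ 615.2 -311.7   94. ]
 [ 617.4 -330.1   94. ]
 [ 567.6 -345.5   94. ]] [ 590.9 -328.5   94. ]
16.549917620603864
orange [[658.7   1.6  42. ]
 [661.5 -39.   42. ]
 [509.1 -49.8  42. ]
 [505.4 -10.5  42. ]]
grey [[633.1 299.9  42. ]
 [635.3 257.8  42. ]
 [485.  247.2  42. ]
 [481.8 287.4  42. ]]
[[638.2 259.8  30. ]
 [659.2   1.5  30. ]
 [510.2 -10.6  30. ]
 [486.7 249.2  30. ]]
board +y 298.56891595140604 94.77496903797167 centre [571.23317145 124.3217037   42.        ]
(336, 221, 20, 62) ((345.51776123046875, 251.74871826171875), (61.272464752197266, 15.17562198638916), 85.91438293457031)
orange mar [[ 6.574e+02 -3.000e-01  4.200e+01]
 [ 6.608e+02 -3.730e+01  4.200e+01]
 [ 5.096e+02 -4.950e+01  4.200e+01]
 [ 5.063e+02 -1.320e+01  4.200e+01]]
bottle cap [[ 715.05948363 -276.98984909  200.        ]] base [[ 710.1138425  -280.35172525    0.        ]]
bottle side cap [[ 715.64379389 -275.59867625  200.        ]]
```

```bash
cat >> h.py <<'E'
from scipy.spatial.transform import Rotation as Ro
def plan(st,pos,yaw,grasp=True):
    """tool-frame shift (mm) and rotvec to bring grasp point to pos, tool down, jaw axis at yaw+90deg (mod 180)"""
    R=Ro.from_euler('xyz',st['tcp_rot']).as_matrix()
    best=None
    for sg in(1,-1):
        a=np.radians(yaw);y=sg*np.array([-np.sin(a),np.cos(a),0]);x=np.array([0,0,-1.]);z=np.cross(x,y)
        T=np.c_[x,y,z];rv=Ro.from_matrix(R.T@T).as_rotvec()
        if best is None or np.linalg.norm(rv)<np.linalg.norm(best[0]):best=(rv,T)
    rv,T=best
    tcp=np.array(pos,float)-(171*T[:,0] if grasp else 0)
    return R.T@(tcp-st['eef_pos']),rv,tcp,R
E
python3 - <<'E'
from h import *
from cell import env
st=env.state();np.set_printoptions(precision=4,suppress=True)
for p,y in(((560,100,250),10),((590.5,-326,64),15.5)):
    a=plan(st,p,y);print(a[0],a[1],a[2]);
print(a[3])
t=load('top');s=load('side')
# pot rim height
for z in(80,120,150,180,220,260):print(z,cast(t,[(72,403)],z)[0,:2],cast(s,[(82,172)],z)[0,:2])
for z in(0,60,85):print('jar',z,cast(t,[(413,328)],z)[0,:2],'pc',cast(t,[(471,331)],z)[0,:2],'cc',cast(t,[(193,199)],z)[0,:2])
print('bowl',[(z,cast(t,[(28,262)],z)[0,:2].round(),cast(s,[(161,88)],z)[0,:2].round()) for z in (200,250,300,350,400)])
# side-view board check: project corners from top estimate
C=np.array([571.5,124]);a=np.radians(4.75);ex=np.array([np.cos(a),np.sin(a)]);ey=np.array([-ex[1],ex[0]])
im=s['image'][:,:,::-1].copy();im2=t['image'][:,:,::-1].copy()
for x,y,z in[(i*75,j,42) for i in(-1,1) for j in(-170,-130,130,170)]+[(0,-85,30),(0,0,30)]:
    P=[*(C+x*ex+y*ey),z]
    for d,I in((s,im),(t,im2)):
        u=proj(d,P)[0];cv2.circle(I,(int(round(u[0])),int(round(u[1]))),1,(0,255,0),-1)
A=cv2.resize(im[185:300,210:370],None,fx=4,fy=4);B=cv2.resize(im2[205:305,205:365],None,fx=4,fy=4)
cv2.imwrite('pics/chk.png',np.vstack([A[:300] if 0 else cv2.resize(A,(480,345)),cv2.resize(B,(480,250))]))
E
```

```text
[ -16.4636 -378.3159  512.6242] [-0.4463 -0.0003  0.0009] [560. 100. 421.]
[ 169.9172 -780.3062  656.3889] [-0.5423 -0.0004  0.0009] [ 590.5 -326.   235. ]
[[-0.0004  0.2685  0.9633]
 [-0.0009  0.9633 -0.2685]
 [-1.     -0.001  -0.0001]]
80 [215.3417 587.9183] [238.6592 643.011 ]
120 [217.2082 571.7814] [224.1929 564.6967]
150 [218.6081 559.6788] [213.3431 505.9609]
180 [220.0079 547.5762] [202.4934 447.2251]
220 [221.8744 531.4393] [188.0271 368.9108]
260 [223.7409 515.3025] [173.5608 290.5964]
jar 0 [ 405.2386 -192.606 ] pc [ 400.7336 -333.1293] cc [721.1504 363.5637]
jar 60 [ 400.3404 -184.4978] pc [ 396.0145 -319.4345] cc [703.6929 349.5609]
jar 85 [ 398.2995 -181.1193] pc [ 394.0482 -313.7283] cc [696.4189 343.7264]
bowl [(200, array([515., 666.]), array([559., 805.])), (250, array([506., 641.]), array([513., 677.])), (300, array([497., 616.]), array([467., 548.])), (350, array([488., 591.]), array([420., 419.])), (400, array([479., 566.]), array([374., 291.]))]
```

View pics/chk.png

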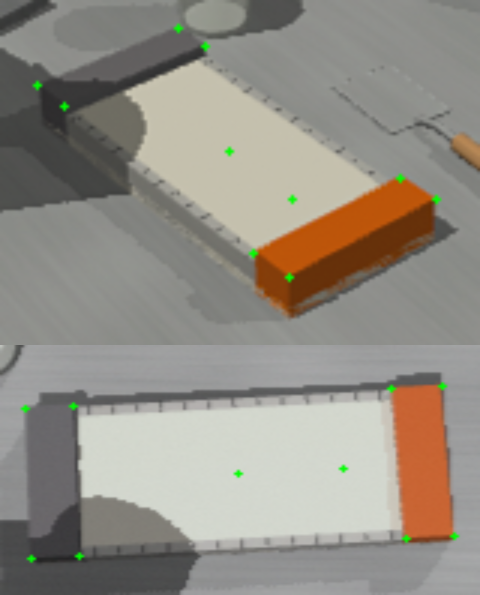

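The model corners land on the board in both views, with its centre at (571.5, 124) and yaw 4.75°. The stop is at (590.5, -326) with yaw about 15.5°. I'll move to a via point over the board first.

Request:
{"name": "jog_arm", "arguments": {
  "deltas": [-2,-32,43,0,0,0,0.55,-2,-32,43,0,0,0,0.55,-2,-32,43,0,0,0,0.55,-2,-32,43,0,0,0,0.55,-2,-32,43,0,0,0,0.55,-2,-32,43,0,0,0,0.55,-2,-32,43,0,0,0,0.55,-2,-32,43,0,0,0,0.55,-2,-32,43,0,0,0,0.55,-2,-32,43,0,0,0,0.55]
}}

```text
t: 1.35
eef_pos: [504.1, 167.8, 422.8]
tcp_rot: [-2.0, 1.567, -2.266]
ft_force: [1.1, 0.0, 0.8]
opening: 0.55
```

```bash
cat > p.py <<'E'
import sys
from h import *
from cell import env
np.set_printoptions(precision=4,suppress=True)
st=env.state();v=list(map(float,sys.argv[1:5]))
a=plan(st,v[:3],v[3]);print('shift',a[0],'rot',a[1]);print('tcp',st['eef_pos'],'t',st['t'],'F',st['ft_force'],'M',st['moment'],'open',st['opening'],'q',st['joints'])
E
python3 p.py 590.5 -326 64 15.5
```

```text
shift [ 189.1494 -453.0242  213.3873] rot [-0.5363 -0.0028  0.0033]
tcp [504.0962 167.7775 422.7782] t 1.35 F [1.1313 0.016  0.8036] M [0.0035 0.0103 0.0119] open 0.5501645991175159 q [ 0.1973  0.3389  1.7637 -0.0031  1.0423 -1.1061]
```

Request:
{"name": "jog_arm", "arguments": {
  "deltas": [0,-20,20,-0.18,0,0,0.55,0,-30,20,-0.18,0,0,0.55,0,-40,20,-0.18,0,0,0.55,0,-40,10,0,0,0,0.55]
}}

```text
t: 1.85
eef_pos: [583.3, 32.8, 422.0]
tcp_rot: [-2.803, 1.565, -2.512]
ft_force: [-0.1, 0.2, 0.3]
opening: 0.55
```

```bash
python3 p.py 590.5 -326 64 15.5
```

```text
shift [ 188.1623 -345.4252  -94.9631] rot [ 0.0203 -0.0051  0.0019]
tcp [583.2642  32.7529 422.0444] t 1.85 F [-0.0659  0.2012  0.3032] M [ 0.0485 -0.0112  0.0261] open 0.55023287819853 q [-0.0565  0.4162  1.6392 -0.0039  1.0904 -1.9163]
```

Request:
{"name": "jog_arm", "arguments": {
  "deltas": [5,-45,-12,0.02,-0.005,0,0.55,5,-45,-12,0,0,0,0.55,5,-45,-12,0,0,0,0.55,5,-45,-12,0,0,0,0.55,5,-45,-12,0,0,0,0.55,5,-45,-12,0,0,0,0.55,5,-40,-12,0,0,0,0.55,5,-25,-6,0,0,0,0.55,0,0,0,0,0,0,0.55]
}}

```text
t: 2.98
eef_pos: [586.9, -327.9, 377.4]
tcp_rot: [2.618, 1.567, 2.886]
ft_force: [-0.6, 0.2, 0.1]
opening: 0.55
```

```bash
python3 p.py 590.5 -326 64 15.5
```

```text
shift [142.3729   0.596    4.4416] rot [-0.0026 -0.0036 -0.0021]
tcp [ 586.9409 -327.8984  377.3863] t 2.975 F [-0.5588  0.2258  0.1484] M [ 0.0922 -0.0019 -0.0163] open 0.5503025639082768 q [-0.6075  0.5849  1.4624 -0.0016  1.0982 -2.4454]
```

Request:
{"name": "jog_arm", "arguments": {
  "deltas": [30,0,4,0,-0.003,-0.002,0.55,40,0,0,0,0,0,0.55,10,0,0,0,0,0,0.55,0,0,0,0,0,0,0.55]
}}

```text
t: 3.48
eef_pos: [592.1, -323.0, 297.5]
tcp_rot: [-0.571, 1.57, -0.3]
ft_force: [-0.6, 0.5, -0.3]
opening: 0.551
```

```bash
python3 p.py 590.5 -326 64 15.5; cat > look.py <<'E'
import sys
from h import *
from cell import eyes
n=sys.argv[1];b=list(map(int,sys.argv[2:6]));k=float(sys.argv[6]);fn=sys.argv[7]
d=eyes.read_camera(n);pickle.dump(d,open(n+'.pkl','wb'));crop(d,*b,k,fn)
E
python3 look.py side 340 180 500 380 3 pics/s1.png
```

```text
shift [62.4543 -2.4451 -2.3666] rot [0.0002 0.0011 0.0007]
tcp [ 592.0505 -322.9875  297.4551] t 3.475 F [-0.5585  0.5162 -0.3309] M [ 0.0954  0.0201 -0.0283] open 0.5513649968469719 q [-0.5973  0.6705  1.5312  0.0005  0.9387 -2.4391]
```

View pics/s1.png

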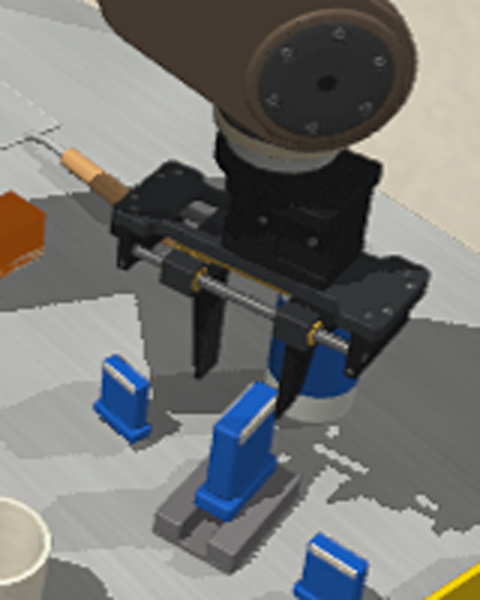

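The fingers straddle the grip (side crop, fingers at about (205,330) and (290,360)). I'll descend and close.

Request:
{"name": "jog_arm", "arguments": {
  "deltas": [30,-2,-2,0,0,0,0.55,25,0,0,0,0,0,0.55,7,0,0,0,0,0,0.55,0,0,0,0,0,0,0.55]
}}

```text
t: 4.03
eef_pos: [592.4, -325.4, 241.6]
tcp_rot: [-0.831, 1.559, -0.559]
ft_force: [-0.5, -0.3, 0.2]
opening: 0.549
```

```bash
python3 p.py 590.5 -326 64 15.5
```

```text
shift [ 6.559   0.0244 -2.06  ] rot [0.0012 0.0078 0.0086]
tcp [ 592.4263 -325.4301  241.5749] t 4.025 F [-0.4713 -0.3115  0.2289] M [0.0354 0.0452 0.0204] open 0.5492675053695047 q [-0.6     0.739   1.5651  0.0006  0.8259 -2.443 ]
```

Request:
{"name": "jog_arm", "arguments": {
  "deltas": [6,0,-2,0,0.008,0.008,0.55,0,0,0,0,0,0,0.55,0,0,0,0,0,0,0.55]
}}

```text
t: 4.4
eef_pos: [590.8, -326.2, 237.9]
tcp_rot: [-1.062, 1.568, -0.79]
ft_force: [-0.8, 0.2, -0.5]
opening: 0.55
```

```bash
python3 p.py 590.5 -326 64 15.5
```

```text
shift [ 2.9177  0.2898 -0.2388] rot [0.0014 0.0015 0.0027]
tcp [ 590.8014 -326.2085  237.9188] t 4.4 F [-0.8085  0.1709 -0.517 ] M [ 0.0473  0.0307 -0.013 ] open 0.5503463355219858 q [-0.6022  0.7432  1.5679 -0.0008  0.8273 -2.4444]
```

Good. Closing now.

Request:
{"name": "jog_arm", "arguments": {
  "deltas": [2,0,0,0,0.001,0.002,0.3,0,0,0,0,0,0,0.2,0,0,0,0,0,0,0.05,0,0,0,0,0,0,0.05,0,0,0,0,0,0,0.05,0,0,0,0,0,0,0.05]
}}

```text
t: 5.15
eef_pos: [590.9, -326.3, 236.1]
tcp_rot: [-0.936, 1.569, -0.664]
ft_force: [-0.5, -0.0, 1.0]
opening: 0.21
```

```bash
python3 p.py 590.5 -326 64 15.5
```

```text
shift [ 1.1057  0.3759 -0.3163] rot [0.0013 0.0008 0.0011]
tcp [ 590.9045 -326.2762  236.1063] t 5.15 F [-0.5183 -0.0207  0.9799] M [-0.0034  0.0554 -0.0523] open 0.20961041847227874 q [-0.6023  0.7459  1.5681 -0.0001  0.8263 -2.4449]
```

Gripped at 19.9 mm. Lifting straight up.

Request:
{"name": "jog_arm", "arguments": {
  "deltas": [-8,0,0,0,0,0,0.05,-15,0,0,0,0,0,0.05,-30,0,0,0,0,0,0.05,-35,0,0,0,0,0,0.05,-30,0,0,0,0,0,0.05,-15,0,0,0,0,0,0.05,0,0,0,0,0,0,0.05,0,0,0,0,0,0,0.05]
}}

```text
t: 6.15
eef_pos: [590.0, -325.6, 375.6]
tcp_rot: [2.27, 1.57, 2.542]
ft_force: [0.6, 0.1, -3.2]
opening: 0.21
```

```bash
python3 p.py 578.5 39.3 179 4.75; python3 look.py side 340 130 500 380 2.4 pics/s2.png;python3 look.py top 380 150 560 300 4 pics/t2.png
```

```text
shift [ 25.812  354.617   86.8907] rot [ 0.189  -0.0006 -0.0006]
tcp [ 590.0402 -325.6366  375.642 ] t 6.15 F [ 0.611   0.1272 -3.2296] M [ 0.033  -0.0013  0.0076] open 0.21014965306140512 q [-0.6022  0.5884  1.4606 -0.      1.0934 -2.4449]
```

View pics/s2.png

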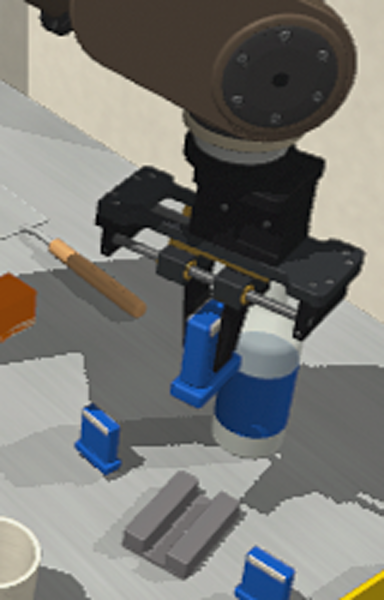

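The stop is out of the stand, upright, at about 3.2 N. Next I'll carry it over the landing point.

Request:
{"name": "jog_arm", "arguments": {
  "deltas": [0,20,5,0,0,0,0.05,0,40,10,0,0,0,0.05,0,45,11,0,0,0,0.05,0,45,11,0,0,0,0.05,0,45,11,0,0,0,0.05,0,45,11,0,0,0,0.05,0,45,11,0,0,0,0.05,0,40,10,0.09,0,0,0.05,0,20,5,0.09,0,0,0.05,0,0,0,0,0,0,0.05]
}}

```text
t: 7.5
eef_pos: [576.7, 48.9, 370.3]
tcp_rot: [2.596, 1.558, 2.685]
ft_force: [-0.5, -0.3, -2.9]
opening: 0.207
```

```bash
python3 p.py 578.5 39.3 119 4.75
```

```text
shift [ 80.1965 -10.187    1.742 ] rot [ 0.0066 -0.0106 -0.0064]
tcp [576.7482  48.8514 370.2745] t 7.5 F [-0.5127 -0.2599 -2.8978] M [-0.0294 -0.01    0.0341] open 0.207260257030445 q [-0.0303  0.464   1.7126  0.0062  0.9764 -1.6942]
```

Request:
{"name": "jog_arm", "arguments": {
  "deltas": [15,-9,1,0.007,-0.01,-0.006,0.05,30,0,0,0,0,0,0.05,25,0,0,0,0,0,0.05,8,0,0,0,0,0,0.05,0,0,0,0,0,0,0.05,0,0,0,0,0,0,0.05]
}}

```text
t: 8.25
eef_pos: [577.2, 38.7, 290.7]
tcp_rot: [-2.617, 1.57, -2.527]
ft_force: [-1.1, 0.3, -2.5]
opening: 0.21
```

```bash
python3 p.py 578.5 39.3 89 4.75;python3 look.py side 210 120 370 320 3 pics/s3.png;python3 look.py top 200 200 370 310 4 pics/t3.png
```

```text
shift [30.7007  0.4589  1.3911] rot [ 0.0073 -0.0003  0.0002]
tcp [577.1638  38.7232 290.7011] t 8.25 F [-1.064   0.3407 -2.5302] M [ 0.0034 -0.0058  0.0382] open 0.21027020570593963 q [-0.0472  0.5637  1.7893 -0.0003  0.7889 -1.708 ]
```

View pics/s3.png

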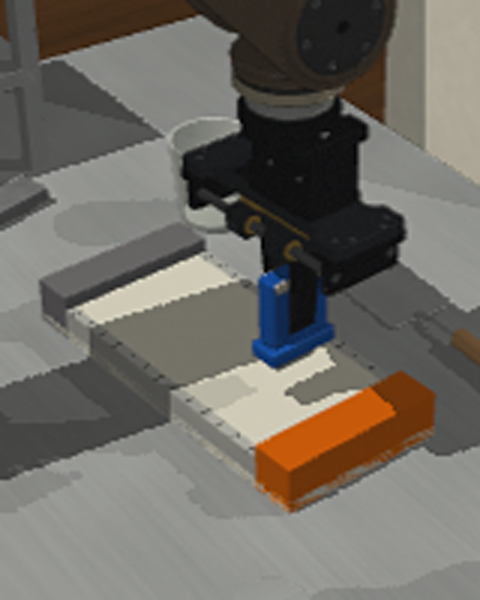

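View pics/t3.png

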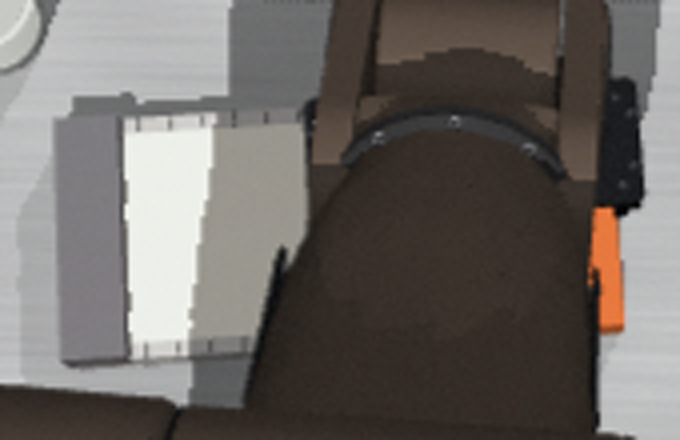

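```bash
python3 - <<'E'
from h import *
d=load('side');a=np.radians(4.75);ex=np.array([np.cos(a),np.sin(a),0]);ey=np.array([-ex[1],ex[0],0])
F=np.array([577.2,38.7,60.6]);im=d['image'][:,:,::-1].copy()
k=6;x0,y0=280,200;A=cv2.resize(im[y0:y0+100,x0:x0+60],None,fx=k,fy=k,interpolation=cv2.INTER_NEAREST)
for x,y,z in((-32,-14,14),(32,-14,14),(-32,-14,28),(-32,14,28),(32,-14,28),(-28,-10,88),(-28,10,88)):
    u=proj(d,F+x*ex+y*ey+[0,0,z])[0];cv2.circle(A,(int((u[0]-x0+.5)*k),int((u[1]-y0+.5)*k)),3,(0,255,0),-1)
cv2.imwrite('pics/s4.png',A)
E
```

```text
(no output)
```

View pics/s4.png

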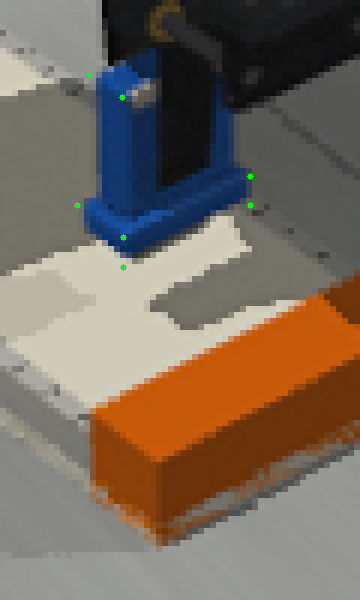

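The stop matches prediction to within about 1 px (2 mm). Now a gentle descent.

Request:
{"name": "jog_arm", "arguments": {
  "deltas": [10,0,1,0.007,0,0,0.05,10,0,0,0,0,0,0.05,4,0,0,0,0,0,0.05,0,0,0,0,0,0,0.05,0,0,0,0,0,0,0.05]
}}

```text
t: 8.98
eef_pos: [578.3, 39.0, 265.6]
tcp_rot: [-0.317, 1.57, -0.234]
ft_force: [0.0, -0.1, -3.0]
opening: 0.209
```

```bash
python3 p.py 578.5 39.3 89 4.75
```

```text
shift [5.6067 0.3104 0.2205] rot [0.     0.001  0.0003]
tcp [578.3003  38.9737 265.6066] t 8.975 F [ 0.0447 -0.1082 -3.0481] M [0.0484 0.0047 0.0256] open 0.2092675457514394 q [-0.0466  0.6006  1.8045 -0.0003  0.7355 -1.7001]
```

Request:
{"name": "jog_arm", "arguments": {
  "deltas": [1,0,0,0,0,0,0.05,1,0,0,0,0,0,0.05,1,0,0,0,0,0,0.05]
}}

```text
t: 9.35
eef_pos: [578.4, 39.0, 262.9]
tcp_rot: [-0.228, 1.569, -0.145]
ft_force: [-0.5, -0.2, -3.4]
opening: 0.211
```

Request:
{"name": "jog_arm", "arguments": {
  "deltas": [1,0,0,0,0,0,0.05,1,0,0,0,0,0,0.05]
}}

```text
t: 9.6
eef_pos: [578.4, 39.0, 260.8]
tcp_rot: [-0.226, 1.569, -0.142]
ft_force: [-0.1, 0.1, -3.4]
opening: 0.213
```

Deck contact is expected near TCP z ≈ 260.1.

Request:
{"name": "jog_arm", "arguments": {
  "deltas": [0.5,0,0,0,0,0,0.05]
}}

```text
t: 9.72
eef_pos: [578.4, 39.0, 260.3]
tcp_rot: [-0.227, 1.569, -0.144]
ft_force: [-0.6, -0.3, -2.2]
opening: 0.206
```

Request:
{"name": "jog_arm", "arguments": {
  "deltas": [0.5,0,0,0,0,0,0.05]
}}

```text
t: 9.85
eef_pos: [578.4, 39.0, 260.0]
tcp_rot: [-0.236, 1.569, -0.153]
ft_force: [-1.2, 1.3, 5.7]
opening: 0.206
```

Request:
{"name": "jog_arm", "arguments": {
  "deltas": [0.5,0,0,0,0,0,0.05]
}}

```text
t: 9.98
eef_pos: [578.3, 39.0, 260.0]
tcp_rot: [-0.231, 1.569, -0.147]
ft_force: [-3.3, -0.1, 7.3]
opening: 0.209
```

Contact at TCP z 260.0, as predicted (deck at 30). Stiffness is about 20 N/mm, so I'll ease to a light press and start the drag along tool +y, which is board +y.

Request:
{"name": "jog_arm", "arguments": {
  "deltas": [0.1,0,0,0,0,0,0.05]
}}

```text
t: 10.1
eef_pos: [578.3, 39.0, 260.0]
tcp_rot: [-0.228, 1.568, -0.145]
ft_force: [0.2, 0.4, -0.9]
opening: 0.211
```

Request:
{"name": "jog_arm", "arguments": {
  "deltas": [0.1,1,0,0,0,0,0.05,0.1,2,0,0,0,0,0.05]
}}

```text
t: 10.35
eef_pos: [578.3, 41.8, 260.0]
tcp_rot: [-0.326, 1.567, -0.243]
ft_force: [0.0, -2.5, 1.3]
opening: 0.211
```

```bash
python3 p.py 578.5 39.3 89 4.75
```

```text
shift [ 0.0468 -2.505   0.022 ] rot [0.0001 0.0035 0.0012]
tcp [578.2702  41.7945 260.0438] t 10.35 F [ 0.0028 -2.517   1.2628] M [-0.502   0.0444 -0.0349] open 0.2113899002338617 q [-0.0417  0.6087  1.8082 -0.0011  0.7211 -1.6947]
```

Request:
{"name": "jog_arm", "arguments": {
  "deltas": [0.1,2,0,0,0,0,0.05,0.1,2,0,0,0,0,0.05,0.1,2,0,0,0,0,0.05,0.1,2,0,0,0,0,0.05]
}}

```text
t: 10.85
eef_pos: [577.9, 50.1, 260.0]
tcp_rot: [-0.359, 1.566, -0.276]
ft_force: [-0.4, -3.9, 2.9]
opening: 0.207
```

Request:
{"name": "jog_arm", "arguments": {
  "deltas": [0.1,2,0,0,0,0,0.05,0.1,2,0,0,0,0,0.05,0.1,2,0,0,0,0,0.05,0.1,2,0,0,0,0,0.05]
}}

```text
t: 11.35
eef_pos: [577.4, 58.5, 260.0]
tcp_rot: [-0.374, 1.564, -0.291]
ft_force: [-0.7, -4.9, 5.0]
opening: 0.211
```

```bash
cat > b.py <<'E'
from h import *
from cell import env
np.set_printoptions(precision=4,suppress=True)
st=env.state();p=st['eef_pos'];C=np.array([571.5,124]);a=np.radians(4.75);ex=np.array([np.cos(a),np.sin(a)]);ey=np.array([-ex[1],ex[0]])
q=plan(st,(p[0],p[1],p[2]-171),4.75)
print('board x',(p[:2]-C)@ex,'y',(p[:2]-C)@ey,'footz',p[2]-230.1,'rot err',q[1],'F',st['ft_force'],'M',st['moment'],'t',st['t'],'open',st['opening'])
E
python3 b.py
```

```text
board x 0.42863051085838866 y -65.74306876746691 footz 29.857560270143466 rot err [0.0007 0.0059 0.0023] F [-0.7012 -4.9312  5.0327] M [-0.9156 -0.0087  0.0064] t 11.35 open 0.2108866452893403
```

Request:
{"name": "jog_arm", "arguments": {
  "deltas": [0,2,0,0,0.003,0.001,0.05,0,2,0,0,0.003,0.001,0.05]
}}

```text
t: 11.6
eef_pos: [577.2, 62.8, 260.0]
tcp_rot: [-0.409, 1.57, -0.326]
ft_force: [2.0, -3.0, 3.0]
opening: 0.208
```

```bash
python3 b.py
```

```text
board x 0.5971594900203574 y -61.43975260544105 footz 29.888479156115153 rot err [0.0005 0.0004 0.0002] F [ 1.9869 -2.9933  2.9942] M [-0.7947 -0.2223 -0.0221] t 11.6 open 0.2081620978382995
```

Request:
{"name": "jog_arm", "arguments": {
  "deltas": [0,2,0,0,0.0005,0,0.05,0,2,0,0,0.0005,0,0.05,0,2,0,0,0.0005,0,0.05]
}}

```text
t: 11.98
eef_pos: [576.6, 69.1, 260.0]
tcp_rot: [-2.959, 1.569, -2.876]
ft_force: [1.3, -4.6, 4.0]
opening: 0.207
```

```bash
python3 b.py
```

```text
board x 0.581448733429605 y -55.094651388160834 footz 29.861652452098014 rot err [ 0.0005 -0.0014  0.0003] F [ 1.2852 -4.5596  4.0496] M [-0.8838 -0.1525 -0.0208] t 11.975 open 0.20707219365814722
```

Request:
{"name": "jog_arm", "arguments": {
  "deltas": [-0.05,1.5,0,0,-0.0005,0,0.05,-0.05,1,0,0,-0.0005,0,0.05,0,1,0,0,0,0,0.05]
}}

```text
t: 12.35
eef_pos: [576.2, 72.9, 260.0]
tcp_rot: [-2.941, 1.57, -2.858]
ft_force: [0.4, -3.4, 3.4]
opening: 0.211
```

Request:
{"name": "jog_arm", "arguments": {
  "deltas": [0,1,0,0,0,0,0.05,0,1,0,0,0,0,0.05,0,1,0,0,0,0,0.05,0,1,0,0,0,0,0.05]
}}

```text
t: 12.85
eef_pos: [575.8, 77.1, 260.0]
tcp_rot: [-2.932, 1.57, -2.848]
ft_force: [0.4, -4.2, 3.3]
opening: 0.212
```

```bash
python3 b.py
```

```text
board x 0.4213317489044011 y -47.0630521343467 footz 29.858215148817777 rot err [ 0.0005 -0.001   0.0002] F [ 0.3772 -4.2439  3.2989] M [-0.871  -0.083   0.0319] t 12.85 open 0.21212619118080495
```

Request:
{"name": "jog_arm", "arguments": {
  "deltas": [0,1,0,0,0,0,0.05,0,1,0,0,0,0,0.05,0,1,0,0,0,0,0.05,0,1,0,0,0,0,0.05,0,1,0,0,0,0,0.05]
}}

```text
t: 13.48
eef_pos: [575.4, 82.5, 259.9]
tcp_rot: [-2.921, 1.57, -2.838]
ft_force: [0.5, -3.0, 2.3]
opening: 0.212
```

Request:
{"name": "jog_arm", "arguments": {
  "deltas": [0,1,0,0,0,0,0.05,0,1,0,0,0,0,0.05,0,1,0,0,0,0,0.05,0,1,0,0,0,0,0.05]
}}

```text
t: 13.98
eef_pos: [575.0, 86.7, 260.0]
tcp_rot: [-2.936, 1.57, -2.852]
ft_force: [0.7, -3.5, 3.8]
opening: 0.212
```

Request:
{"name": "jog_arm", "arguments": {
  "deltas": [0,1,0,0,0,0,0.05,0,1,0,0,0,0,0.05,0,1,0,0,0,0,0.05,0,1,0,0,0,0,0.05]
}}

```text
t: 14.48
eef_pos: [574.6, 91.0, 260.0]
tcp_rot: [-2.908, 1.57, -2.824]
ft_force: [0.5, -3.9, 2.6]
opening: 0.208
```

Request:
{"name": "jog_arm", "arguments": {
  "deltas": [0,1,0,0,0,0,0.05,0,1,0,0,0,0,0.05,0,1,0,0,0,0,0.05,0,1,0,0,0,0,0.05]
}}

```text
t: 14.98
eef_pos: [574.3, 95.3, 260.0]
tcp_rot: [-2.921, 1.57, -2.837]
ft_force: [0.1, -4.5, 3.4]
opening: 0.209
```

```bash
python3 b.py
```

```text
board x 0.3911115519122593 y -28.840609997594484 footz 29.867014222400854 rot err [ 0.0005 -0.0011  0.0002] F [ 0.0829 -4.5295  3.4184] M [-0.8185 -0.0852 -0.01  ] t 14.975 open 0.20937249144059297
```

Request:
{"name": "jog_arm", "arguments": {
  "deltas": [0,1,0,0,0,0,0.05,0,1,0,0,0,0,0.05,0,1,0,0,0,0,0.05,0,1,0,0,0,0,0.05]
}}

```text
t: 15.48
eef_pos: [573.9, 99.6, 260.0]
tcp_rot: [-2.91, 1.57, -2.827]
ft_force: [0.3, -3.3, 3.3]
opening: 0.207
```

Request:
{"name": "jog_arm", "arguments": {
  "deltas": [0,1,0,0,0,0,0.05,0,1,0,0,0,0,0.05,0,1,0,0,0,0,0.05,0,1,0,0,0,0,0.05]
}}

```text
t: 15.98
eef_pos: [573.6, 103.8, 260.0]
tcp_rot: [-2.903, 1.57, -2.82]
ft_force: [0.4, -3.3, 3.2]
opening: 0.207
```

```bash
python3 b.py
```

```text
board x 0.377938376840494 y -20.309862219101365 footz 29.868454149183805 rot err [ 0.0005 -0.0012  0.0003] F [ 0.388  -3.3123  3.1928] M [-0.8446 -0.0772  0.0355] t 15.975 open 0.20734186316941164
```

Request:
{"name": "jog_arm", "arguments": {
  "deltas": [0,1,0,0,0,0,0.05,0,1,0,0,0,0,0.05,0,1,0,0,0,0,0.05,0,1,0,0,0,0,0.05]
}}

```text
t: 16.48
eef_pos: [573.2, 108.1, 260.0]
tcp_rot: [-2.907, 1.57, -2.824]
ft_force: [0.9, -4.6, 2.9]
opening: 0.212
```

Request:
{"name": "jog_arm", "arguments": {
  "deltas": [0,1,0,0,0,0,0.05,0,1,0,0,0,0,0.05,0,1,0,0,0,0,0.05,0,1,0,0,0,0,0.05]
}}

```text
t: 16.98
eef_pos: [572.8, 112.3, 260.0]
tcp_rot: [-2.896, 1.57, -2.813]
ft_force: [0.9, -3.8, 3.9]
opening: 0.21
```

```bash
python3 b.py
```

```text
board x 0.36111568968022884 y -11.741437302461538 footz 29.86103113279094 rot err [ 0.0005 -0.0012  0.0003] F [ 0.9009 -3.8141  3.9096] M [-0.8618 -0.0678  0.0212] t 16.975 open 0.21018606573483695
```

Request:
{"name": "jog_arm", "arguments": {
  "deltas": [0,1,0,0,0,0,0.05,0,1,0,0,0,0,0.05,0,1,0,0,0,0,0.05,0,1,0,0,0,0,0.05]
}}

```text
t: 17.48
eef_pos: [572.5, 116.6, 259.9]
tcp_rot: [-2.923, 1.569, -2.84]
ft_force: [0.3, -4.6, 3.3]
opening: 0.206
```

Request:
{"name": "jog_arm", "arguments": {
  "deltas": [0,1,0,0,0,0,0.05,0,1,0,0,0,0,0.05,0,1,0,0,0,0,0.05,0,1,0,0,0,0,0.05]
}}

```text
t: 17.98
eef_pos: [572.1, 120.9, 259.9]
tcp_rot: [-2.892, 1.569, -2.809]
ft_force: [0.2, -4.2, 4.0]
opening: 0.209
```

```bash
python3 b.py
```

```text
board x 0.3444997005598063 y -3.18643417683347 footz 29.84809840588011 rot err [ 0.0005 -0.0013  0.0003] F [ 0.2451 -4.248   3.9619] M [-0.839  -0.0573 -0.009 ] t 17.975 open 0.2085514151254503
```

Request:
{"name": "jog_arm", "arguments": {
  "deltas": [0,1,0,0,0,0,0.05,0,1,0,0,0,0,0.05,0,1,0,0,0,0,0.05,0,1,0,0,0,0,0.05]
}}

```text
t: 18.48
eef_pos: [571.7, 125.1, 260.0]
tcp_rot: [-2.912, 1.569, -2.829]
ft_force: [-0.3, -3.9, 3.8]
opening: 0.205
```

Request:
{"name": "jog_arm", "arguments": {
  "deltas": [0,1,0,0,0,0,0.05,0,1,0,0,0,0,0.05,0,1,0,0,0,0,0.05,0,1,0,0,0,0,0.05]
}}

```text
t: 18.98
eef_pos: [571.4, 129.4, 259.9]
tcp_rot: [-2.927, 1.569, -2.843]
ft_force: [-0.3, -5.2, 3.0]
opening: 0.209
```

```bash
python3 b.py
```

```text
board x 0.32639053102880783 y 5.393980638325974 footz 29.83076224586867 rot err [ 0.0005 -0.0014  0.0003] F [-0.255  -5.1587  2.9918] M [-0.8847 -0.0745 -0.0647] t 18.975 open 0.2085223575105687
```

Request:
{"name": "jog_arm", "arguments": {
  "deltas": [0,1,0,0,0,0,0.05,0,1,0,0,0,0,0.05,0,1,0,0,0,0,0.05,0,1,0,0,0,0,0.05]
}}

```text
t: 19.48
eef_pos: [571.0, 133.6, 259.9]
tcp_rot: [-2.925, 1.569, -2.842]
ft_force: [0.7, -3.5, 4.4]
opening: 0.209
```

Request:
{"name": "jog_arm", "arguments": {
  "deltas": [0,1,0,0,0,0,0.05,0,1,0,0,0,0,0.05,0,1,0,0,0,0,0.05,0,1,0,0,0,0,0.05]
}}

```text
t: 19.98
eef_pos: [570.4, 138.2, 259.5]
tcp_rot: [3.001, 1.568, 3.084]
ft_force: [-0.2, 0.2, -2.0]
opening: 0.212
```

```bash
python3 b.py
```

```text
board x 0.12413971647243796 y 14.253388441422778 footz 29.427732928725135 rot err [ 0.0002 -0.0023 -0.0003] F [-0.2279  0.2035 -1.9889] M [-0.0382 -0.0159 -0.0217] t 19.975 open 0.21202395717632394
```

The tongue has dropped off the deck edge: force back to weight plus spring, z down 0.45 mm. I'll let it down gently while easing forward to centre it.

Request:
{"name": "jog_arm", "arguments": {
  "deltas": [0.5,0.7,0,0,0,0,0.05]
}}

```text
t: 20.1
eef_pos: [570.2, 139.2, 258.6]
tcp_rot: [2.927, 1.568, 3.01]
ft_force: [0.1, -0.1, -1.3]
opening: 0.206
```

Request:
{"name": "jog_arm", "arguments": {
  "deltas": [0.5,0.7,0,0,-0.001,0,0.05]
}}

```text
t: 20.23
eef_pos: [570.0, 140.1, 257.7]
tcp_rot: [2.866, 1.568, 2.949]
ft_force: [0.1, 1.0, -2.0]
opening: 0.213
```

```bash
python3 b.py
```

```text
board x -0.20450355343564552 y 16.19041419630955 footz 27.61366286124101 rot err [ 0.0002 -0.003  -0.0009] F [ 0.0834  0.9973 -1.9971] M [ 0.0143 -0.0272  0.0273] t 20.225 open 0.21322173750951376
```

Request:
{"name": "jog_arm", "arguments": {
  "deltas": [0.7,0,0,0,-0.002,0,0.05,0.7,0,0,0,0,0,0.05]
}}

```text
t: 20.48
eef_pos: [569.8, 140.3, 255.9]
tcp_rot: [2.613, 1.569, 2.697]
ft_force: [-0.1, -0.2, -2.1]
opening: 0.208
```

```bash
python3 b.py
```

```text
board x -0.3352531138210003 y 16.363391938557356 footz 25.765909290196277 rot err [ 0.0003 -0.0016 -0.001 ] F [-0.1467 -0.2194 -2.1255] M [-0.0056 -0.0521 -0.0023] t 20.475 open 0.2083974320397972
```

4.2 mm deep with no side force, so it is past the round edge and inside the slot. Continuing down.

Request:
{"name": "jog_arm", "arguments": {
  "deltas": [1,0,0,0,-0.001,-0.001,0.05,1,0,0,0,0,0,0.05,1,0,0,0,0,0,0.05]
}}

```text
t: 20.85
eef_pos: [569.7, 140.3, 252.7]
tcp_rot: [2.941, 1.57, 3.024]
ft_force: [-0.2, 0.3, -0.9]
opening: 0.209
```

```bash
python3 b.py
```

```text
board x -0.39361417951266503 y 16.426270754021985 footz 22.603424530943357 rot err [ 0.0002 -0.0007 -0.0001] F [-0.2275  0.346  -0.9226] M [0.1262 0.1347 0.0273] t 20.85 open 0.20874220058395032
```

Request:
{"name": "jog_arm", "arguments": {
  "deltas": [1,0,0,0,0,0,0.05,1,0,0,0,0,0,0.05,1,0,0,0,0,0,0.05]
}}

```text
t: 21.22
eef_pos: [569.7, 140.3, 249.6]
tcp_rot: [2.897, 1.57, 2.98]
ft_force: [-0.5, 0.7, -2.4]
opening: 0.207
```

Request:
{"name": "jog_arm", "arguments": {
  "deltas": [1,0,0,0,0,0,0.05,0.7,0,0,0,0,0,0.05]
}}

```text
t: 21.48
eef_pos: [569.7, 140.3, 247.7]
tcp_rot: [2.911, 1.57, 2.994]
ft_force: [-1.6, 0.6, -2.4]
opening: 0.209
```

```bash
python3 b.py
```

```text
board x -0.4024922369585612 y 16.430080407063254 footz 17.613764520355176 rot err [ 0.0001 -0.0007 -0.0002] F [-1.5967  0.5941 -2.4245] M [0.1754 0.0797 0.0666] t 21.475 open 0.20907935725502008
```

Request:
{"name": "jog_arm", "arguments": {
  "deltas": [0.5,0,0,0,0,0,0.05,0.4,0,0,0,0,0,0.05]
}}

```text
t: 21.72
eef_pos: [569.8, 140.3, 246.8]
tcp_rot: [2.889, 1.57, 2.972]
ft_force: [-0.5, 0.2, -1.4]
opening: 0.208
```

Request:
{"name": "jog_arm", "arguments": {
  "deltas": [0.3,0,0,0,0,0,0.05]
}}

```text
t: 21.85
eef_pos: [569.7, 140.3, 246.5]
tcp_rot: [2.917, 1.57, 3.0]
ft_force: [-0.3, -0.4, -1.8]
opening: 0.207
```

Request:
{"name": "jog_arm", "arguments": {
  "deltas": [0.3,0,0,0,0,0,0.05]
}}

```text
t: 21.98
eef_pos: [569.7, 140.3, 246.1]
tcp_rot: [2.917, 1.57, 3.0]
ft_force: [-0.2, -0.5, -0.8]
opening: 0.21
```

Request:
{"name": "jog_arm", "arguments": {
  "deltas": [0.2,0,0,0,0,0,0.05]
}}

```text
t: 22.1
eef_pos: [569.7, 140.4, 246.1]
tcp_rot: [2.86, 1.57, 2.943]
ft_force: [-0.3, 2.3, 1.9]
opening: 0.203
```

Request:
{"name": "jog_arm", "arguments": {
  "deltas": [0.1,0,0,0,0,0,0.05]
}}

```text
t: 22.22
eef_pos: [569.7, 140.3, 246.1]
tcp_rot: [2.848, 1.57, 2.931]
ft_force: [-0.5, 0.1, 1.3]
opening: 0.208
```

```bash
python3 b.py;python3 look.py side 210 120 370 320 3 pics/s5.png
```

```text
board x -0.4100974458785973 y 16.425969873885514 footz 15.969118496297 rot err [ 0.0001 -0.0005 -0.0002] F [-0.4701  0.148   1.3295] M [0.0791 0.1851 0.0096] t 22.225 open 0.2083729855651385
```

View pics/s5.png

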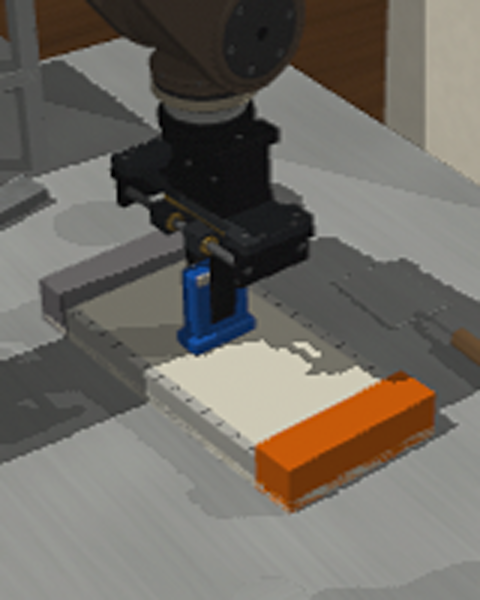

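Fully home: foot at 16.0 mm, shoulder on the deck, light contact. Releasing and retreating straight up.

Request:
{"name": "jog_arm", "arguments": {
  "deltas": [0,0,0,0,0,0,0.23,0,0,0,0,0,0,0.27,0,0,0,0,0,0,0.4,0,0,0,0,0,0,0.55,0,0,0,0,0,0,0.55]
}}

```text
t: 22.9
eef_pos: [570.0, 140.3, 246.3]
tcp_rot: [0.136, 1.57, 0.219]
ft_force: [-0.2, -0.1, 0.3]
opening: 0.52
```

```bash
python3 b.py
```

```text
board x -0.11928548789001772 y 16.336621756092228 footz 16.188549938024835 rot err [ 0.0001  0.0008 -0.0001] F [-0.1581 -0.0893  0.2533] M [-0.0267  0.0354  0.0161] t 22.9 open 0.5202905353748424
```

Request:
{"name": "jog_arm", "arguments": {
  "deltas": [-8,0,0,0,0,0,0.55,-15,0,0,0,0,0,0.55,-30,0,0,0,0,0,0.55,-40,0,0,0,0,0,0.55,-40,0,0,0,0,0,0.55,-30,0,0,0,0,0,0.55,-15,0,-20,0,0,0,0.55,0,0,0,0,0,0,0.55,0,0,0,0,0,0,0.55]
}}

```text
t: 24.02
eef_pos: [548.5, 138.4, 437.8]
tcp_rot: [0.045, 1.564, 0.129]
ft_force: [0.2, -0.4, 0.4]
opening: 0.554
```

```bash
python3 b.py;python3 look.py side 210 120 370 320 3 pics/s6.png; python3 - <<'E'
from h import *
d=load('side');a=np.radians(4.75);ex=np.array([np.cos(a),np.sin(a),0]);ey=np.array([-ex[1],ex[0],0])
F=np.array([571.5,124,16])+16.4*ey;im=d['image'][:,:,::-1].copy()
k=8;x0,y0=255,190;A=cv2.resize(im[y0:y0+60,x0:x0+60],None,fx=k,fy=k,interpolation=cv2.INTER_NEAREST)
for x,y,z in((-32,-14,14),(32,-14,14),(-32,-14,28),(-32,14,28),(32,-14,28),(-28,-10,88),(-28,10,88),(28,-10,88),(28,10,88)):
    u=proj(d,F+x*ex+y*ey+[0,0,z])[0];cv2.circle(A,(int((u[0]-x0+.5)*k),int((u[1]-y0+.5)*k)),3,(0,255,0),-1)
cv2.imwrite('pics/s7.png',A)
E
```

```text
board x -21.738187017275834 y 16.25013114241718 footz 207.67498627615728 rot err [ 0.0002  0.007  -0.0003] F [ 0.2364 -0.3643  0.3617] M [0.0492 0.0267 0.021 ] t 24.025 open 0.5536844462612557
```

View pics/s6.png

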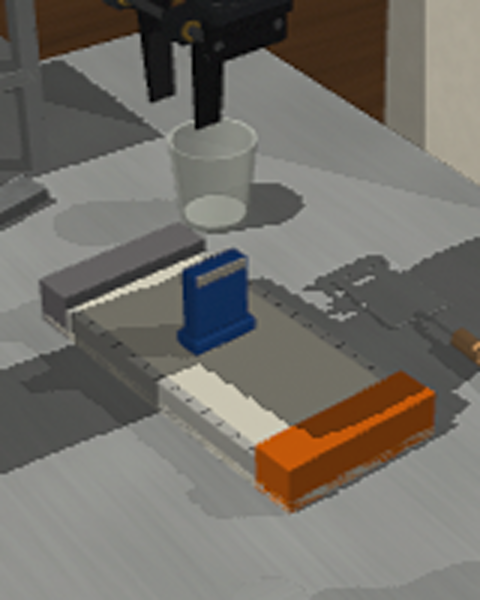

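View pics/s7.png

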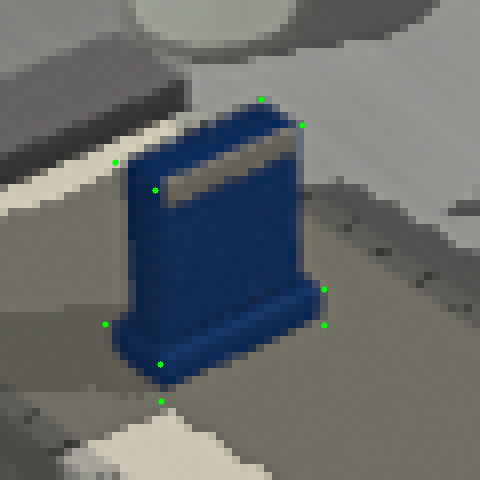

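The stop stands upright with its shoulder on the deck. The remaining offset of 1–1.6 px is the same calibration offset I saw while it was in the gripper. Handing in.

```bash
python3 look.py top 0 0 640 480 1 pics/t9.png; python3 -c "
from cell import env;print(env.job_done())"
```

```text
the job is handed in; nothing more can be done
None
```

View pics/t9.png

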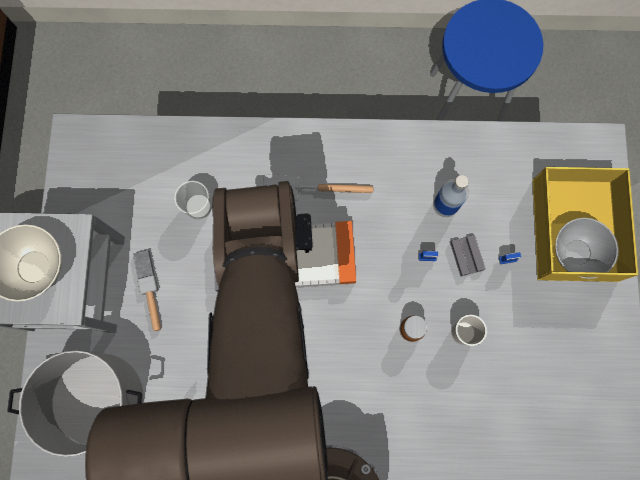

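I lifted the largest blue stop out of its grey stand and set its tongue down at the landing point. I then dragged it along the board at about 4–8 N on the deck until it dropped into the slot at board y ≈ +16 mm. There I lowered it fully, released it and backed straight off. The job was handed in at about 24 s of the 72 s.

**Final checks:**
- **Seating:** before release the tongue's bottom measured 16.0 mm above the board's origin, which is the fully-down height. The last side view shows the stop upright with its shoulder on the deck.
- **Other things:** the top view shows the bottle, cups, jar, brush, small stops and visible part of the spatula where they were. The arm hid part of the board and the stop in that view.
- **Small disagreements:** the side view sits 1–1.6 px (about 2–3 mm) off the predicted outline, the same as while the stop was in the gripper, so I put it down to calibration. At touchdown the deck force briefly reached about 10 N before I eased off.

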